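# Pop the scraper from its push-push dock and clear the build plate

### The job

Press the orange scraper block down in its dock until the push-push latch lets go and it springs up, then draw it out. With the scraper, not the fingers, wipe the three loose print scraps off the dark build plate into the blue catch tray at its far edge, then stand the scraper upright on its black blade in the middle of the black mat behind the dock and let go. Do not let the scraper drop, and leave the bottle, screwdriver and spool where they are.

Things in the scene. Friction and masses are not known exactly. Their poses are not given: they have to be found in the camera images.
- scraper_mid (a point): Centre of the scraper: a loose upright block, 22 (x) x 100 (y) x 80 mm high, 0.12 kg, orange, its lowest 15 mm a black blade 20 mm thick, with a notch 10 mm deep at each end, 6 to 15 mm up. It starts upright in the dock's slot, its top 12 mm above the dock's top face. x is its thin direction, z up; in the dock its axes agree with the dock's.
- dock_slot (a point): Centre of the slot mouth in the flat top face of the white dock, 88 mm above the bench. The dock is fixed; its top face is 52 mm (x) by 149 mm (y: from -62 to +87 mm of this point, the grey end beyond +62 is the latch housing); the upright slot is 24.8 x 103 mm. x points away from the robot to the mat, y along the slot, z up.
- latch (a joint): Push-push carriage under the scraper in the slot, in m: 0 = latched (start), positive = deeper (stop at 0.009), -0.028 = sprung up, the scraper's top then 40 mm above the dock. Pressing takes 4 to 8 N. Pressed 7 mm or more below latched, it rises when let go; pressed less, it stays latched. Pushing it fully down again relatches. Until it is up a bolt holds the scraper: do not pull it out.
- mat (a point): Centre of the top of the black rubber mat (110 x 150 mm, 3 mm thick, top at z = 0.003), fixed to the bench 115 mm from the slot along the dock's +x; axes as the dock's.
- plate (a point): Centre of the top of the dark build plate, 150 (x) x 160 mm (y), top 40 mm above the bench, fixed on a grey stand. x points along the wiping direction, to the tray; z up.
- tray (a point): Centre of the inner floor of the blue catch tray, 120 mm from the plate's centre along the plate's +x, 35 mm below the plate's top; axes as the plate's. Inside 90 (x, starting at the plate's far edge) x 160 mm (y). Its side rims are 2 mm below the plate's top, its far rim 5 mm above it.
- chip_a_mid (a point): Centre of the loose red scrap, a disc of 20 mm diameter, 10 mm high, 12 g, lying on the plate within 35 mm of the plate's x axis.
- chip_b_mid (a point): Centre of the loose green L-shaped scrap, 20 x 18 mm, 10 mm high, 12 g, lying on the plate within 35 mm of the plate's x axis.
- chip_c_mid (a point): Loose yellow scrap: 18 x 18 mm square, 5 mm thick with a round stub on it, 12 mm high in all, 12 g; the point is 5 mm above its underside. On the plate within 35 mm of the plate's x axis; all scraps lie between 32 mm before and 56 mm beyond the plate's centre along x.
- cleaner: White cleaner bottle with a red cap, 52 mm diameter, 130 mm high, standing between the dock and the plate; origin under its centre. Not to be moved.
- driver: Screwdriver lying on the bench between the dock and the plate, along x, about 200 mm long; origin under its middle. Not to be moved.
- spool: Small green filament spool lying flat, 100 mm diameter, 40 mm high, at the far side; origin under its centre. Not to be moved.

How it is judged (in metres and radians):
On the way, in this order (a step that is already met when the one before it is completed fails the run):
1. the scraper is pressed deeper in the dock: carriage more than 5 mm below latched (value of joint latch above 0.005 m and x of scraper_mid in the frame of dock_slot between -0.008 and 0.008 m and y of scraper_mid in the frame of dock_slot between -0.008 and 0.008 m and z of scraper_mid in the frame of dock_slot below 0.006 m), for 0.02 s.
2. the latch is tripped and the carriage has sprung up with the scraper still in the dock (value of joint latch below -0.022 m and x of scraper_mid in the frame of dock_slot between -0.008 and 0.008 m and y of scraper_mid in the frame of dock_slot between -0.008 and 0.008 m and z of scraper_mid in the frame of dock_slot below 0.006 m), for 0.1 s.
3. the scraper is drawn out clear above the dock's top, the scraps still on the plate (height (world z) of scraper_mid above 0.13 m and z of each of chip_a_mid, chip_b_mid, chip_c_mid in the frame of plate above 0 m), for 0.1 s.
4. all three scraps lie in the tray (x of chip_a_mid in the frame of tray between -0.044 and 0.044 m and y of chip_a_mid in the frame of tray between -0.079 and 0.079 m and z of each of chip_a_mid, chip_b_mid, chip_c_mid in the frame of tray below 0.028 m and x of chip_b_mid in the frame of tray between -0.044 and 0.044 m and y of chip_b_mid in the frame of tray between -0.079 and 0.079 m and x of chip_c_mid in the frame of tray between -0.044 and 0.044 m and y of chip_c_mid in the frame of tray between -0.079 and 0.079 m), for 0.2 s.
At the end, for the whole second after the job is handed in: All three scraps lie in the catch tray; the scraper stands upright (within 0.1 rad), at rest, on the mat, its centre within 35 mm of the mat's centre along both of the mat's axes; the empty dock's carriage is sprung up (joint below -0.022) (all of step 4 and x of scraper_mid in the frame of mat between -0.035 and 0.035 m and y of scraper_mid in the frame of mat between -0.035 and 0.035 m and z of scraper_mid in the frame of mat between 0.035 and 0.045 m and angle between scraper_mid's own z axis and vertical below 0.1 rad and linear speed of scraper below 0.02 m/s and value of joint latch below -0.022 m); the robot touches nothing.
It fails at once if the bottle is moved by more than 15 mm (distance of cleaner from where it was at the start of the episode above 0.015 m or angle between cleaner's own z axis and vertical above 0.3 rad).
It fails at once if the screwdriver is moved by more than 15 mm (distance of driver from where it was at the start of the episode above 0.015 m).
It fails at once if the filament spool is moved by more than 15 mm (distance of spool from where it was at the start of the episode above 0.015 m).
It fails at once if the fingers touch a scrap (contact force between the fingers and chip_a above 1 N or contact force between the fingers and chip_b above 1 N or contact force between the fingers and chip_c above 1 N).
It fails at once if the scraper is dropped: it falls faster than 0.5 m/s with no finger on it (linear speed of scraper above 0.5 m/s and contact force between the fingers and scraper below 0.1 N).
It also fails if it takes over 58 s, if anything falls off the work surface, if the arm or the gripper's body presses on something with over 40 N, if the wrist force passes 120 N, or if a joint passes its speed limit or range.

### The arm

A 7-joint arm with a two-finger parallel gripper is mounted at the origin on the work surface. World frame = base frame: x ahead of the robot, y to its left, z up, the work surface at z = 0. Lengths are in mm, angles in rad, forces in N, time in s.
With the tool pointing down it reaches from about 400 to 850 mm from the base axis. Payload 4.4 kg.
Tool frame: the origin (TCP) lies at the very end of the fingers, on their centre line; the grasp point (between the pads) lies manip.pinch_z behind it (manip.pinch_z is the distance from the TCP to the grasp point, in mm); x points along the fingers, y is the direction in which the jaws open and shut, and the axes are right-handed (so a half turn about x gives the same grasp; the last joint's range is limited). The gripper opens to 94 mm and grips with 3 to 60 N. Pads are 16 mm wide; open, the fingers measure 119 mm over their backs; the gripper's body (75 mm by 177 mm) begins 78 mm behind the grasp point.
Start: joints at [1.122, 0.628, 0.038, 1.517, -0.027, 0.996, -0.02], TCP at [242.817, -602.958, 205.478] pointing down, gripper open.
Joint ranges: [-3.06, 3.06], [-0.37, 2.12], [-1.25, 1.32], [0.18, 2.47], [-1.1, 4.24], [0.23, 1.98], [-2.94, 2.94]. Speed limits (rad/s): [2.57, 2.57, 3.14, 3.14, 3.14, 3.14, 3.14].

### API

Orientations are given as a 3x3 rotation matrix whose columns are the frame's x, y, z axes.
In Python, from rig import manip gives the robot as it stands. Calls block until the motion is done:
- manip.reach(position, orientation): joint-space move of the TCP to a pose.
- manip.movel(position, orientation=None, v=150, stop_force=None): straight line of the TCP; orientation=None keeps the orientation; v is the mean speed in mm/s. With stop_force (N) it stops when the force on the tool has changed by that much, and returns True; else False.
- manip.move_j(angles): joint-space move.
- manip.grip(opening): finger opening in mm; the grip force is fixed at half the most; returns when the fingers have stopped.
- manip.wait(seconds).
- manip.solve_ik(position, orientation): joint angles nearest the present ones, or None.
- manip.read_state(): the state.
- manip.read_camera(name): name is "side" or "top"; returns the picture (384x512x3 uint8, red, green, blue); there is no depth.
- manip.calibration(name): a dict with "vfov" (degrees; the focal length in pixels is half the picture's height over the tangent of half this angle, whatever the lens; pixels are square), "cx", "cy" (the principal point, pixels), "world_to_cam" (4x4, takes a point from world to camera coordinates). Camera axes: x right, y down, z forward; pixel columns grow to the right and rows downward; lengths in mm; the calibration is good to about 2 mm. A picture is of the moment at which its call begins. calibration takes no time and is no camera call.
A pose or a line that the arm cannot do raises manip.PlanningError and nothing moves.
- manip.finish_job(): hands the job in, once; it reports no verdict.
The state is a dict: "time": time; "joint_pos": joint angles; "qd": joint speeds; "tau": joint torques, N m; "tcp_pos": TCP position; "tool_rot": TCP orientation; "wrist_force": force on the tool from outside, world axes, zero at the start; "wrist_torque": the same for the moment, N m; "width": finger opening in mm.
Only numpy, scipy, OpenCV 4.12 (cv2) and the standard library are available. Lean on these libraries where they do the work, as an engineer would, in place of code of your own. Each camera call takes 0.05 s, during which the arm holds its last target. There are 200 camera calls.

## Working session

There is one attempt and no reset: what is moved stays moved. The work goes in short steps, each a Python script; the robot and the scene stay as the last script left them, time stands still between calls to the robot, and variables do not carry over. Pictures are saved under pics/ and viewed, about 8 in all and at most 12, crops included, and the job is handed in when it is done.

```bash
ls; mkdir -p pics
python3 - <<'E'
from rig import manip
import cv2,numpy as np
for n in("top","side"):
    im=manip.read_camera(n); cv2.imwrite(f"pics/{n}0.png",im[:,:,::-1]); c=manip.calibration(n); print(n,c)
a=cv2.imread("pics/top0.png");b=cv2.imread("pics/side0.png")
s=manip.read_state();print(s["tool_rot"],s["time"],manip.pinch_z,s["width"])
E
```

```text
pics
top {'vfov': 46.264744544023486, 'cx': 253.44661700602714, 'cy': 196.56197471658987, 'world_to_cam': array([[ 1.02583142e-02, -9.99947344e-01, -2.77776549e-04,
        -1.63768779e+01],
       [-9.93565123e-01, -1.01615036e-02, -1.12805545e-01,
         6.23815476e+02],
       [ 1.12796783e-01,  1.43318382e-03, -9.93617045e-01,
         1.06853069e+03],
       [ 0.00000000e+00,  0.00000000e+00,  0.00000000e+00,
         1.00000000e+00]])}
side {'vfov': 45.64587895679038, 'cx': 254.38019069129592, 'cy': 190.60795462381498, 'world_to_cam': array([[ 9.54558216e-01, -2.97814054e-01, -1.11982921e-02,
        -6.01653493e+02],
       [-2.26585395e-01, -7.00821518e-01, -6.76393568e-01,
         2.14524831e+02],
       [ 1.93591506e-01,  6.48194407e-01, -7.36455253e-01,
         8.48714868e+02],
       [ 0.00000000e+00,  0.00000000e+00,  0.00000000e+00,
         1.00000000e+00]])}
[[-6.44444854e-04  3.73543423e-01 -9.27612471e-01]
 [ 1.52241251e-03 -9.27611222e-01 -3.73543978e-01]
 [-9.99998633e-01 -1.65293733e-03  2.91070953e-05]] 0.1 18.8 93.97703585327702
```

View pics/top0.png

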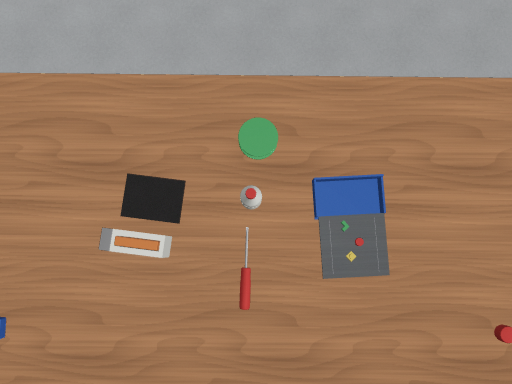

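View pics/side0.png

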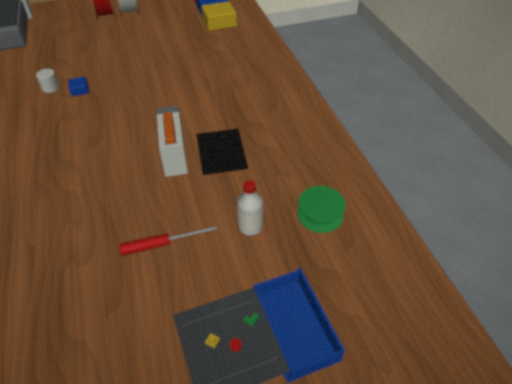

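The top view shows the dock with its orange top at about (137,243) and the grey latch end to the left. The mat is at (153,198), the plate at (354,245) with the tray above it at (349,197), and the chips at (346,225), (360,241) and (351,256). The bottle is at (251,197), the driver at (246,270) and the spool at (258,138).

```bash
cat > h.py <<'E'
import numpy as np,cv2
from rig import manip
def ray(n,uv,z):
    c=manip.calibration(n);f=192/np.tan(np.radians(c["vfov"]/2));M=c["world_to_cam"];R=M[:3,:3];o=-R.T@M[:3,3]
    uv=np.atleast_2d(uv).astype(float)
    d=np.c_[(uv[:,0]-c["cx"])/f,(uv[:,1]-c["cy"])/f,np.ones(len(uv))]@R
    return o+d*((z-o[2])/d[:,2])[:,None]
def proj(n,p):
    c=manip.calibration(n);f=192/np.tan(np.radians(c["vfov"]/2));M=c["world_to_cam"]
    q=np.atleast_2d(p)@M[:3,:3].T+M[:3,3];return q[:,:2]/q[:,2:]*f+[c["cx"],c["cy"]]
def blob(im,lo,hi,box):
    x0,y0,x1,y1=box;h=cv2.cvtColor(im[:,:,::-1].copy(),cv2.COLOR_BGR2HSV)
    m=np.zeros(im.shape[:2],np.uint8);m[y0:y1,x0:x1]=cv2.inRange(h,lo,hi)[y0:y1,x0:x1]
    cs,_=cv2.findContours(m,cv2.RETR_EXTERNAL,cv2.CHAIN_APPROX_NONE)
    return max(cs,key=cv2.contourArea)[:,0].astype(np.float32)
def rect(n,c,z):  # min-area rectangle on the plane z: centre, long-axis yaw deg, sizes
    p=ray(n,c,z)[:,:2].astype(np.float32);r=cv2.minAreaRect(p);b=cv2.boxPoints(r);e=b[1]-b[0];g=b[2]-b[1]
    if np.hypot(*g)>np.hypot(*e):e,g=g,e
    return np.round(r[0],1),round(float(np.degrees(np.arctan2(e[1],e[0])))%180,1),round(float(np.hypot(*e)),1),round(float(np.hypot(*g)),1)
E
python3 - <<'E'
from h import *
I={n:cv2.imread(f"pics/{n}0.png")[:,:,::-1] for n in("top","side")}
S=dict(orange=((5,150,80),(18,255,255),100,(100,225,180,260),(150,95,190,150)),
 dockwhite=((0,0,150),(180,60,255),88,(95,225,180,262),(150,100,192,180)),
 mat=((0,0,0),(180,255,40),3,(110,165,195,228),(190,120,255,180)),
 plate=((0,0,30),(180,90,90),40,(310,210,395,285),(170,280,290,384)),
 tray=((105,150,40),(125,255,255),38,(305,168,392,222),(250,265,350,384)),
 red=((0,150,80),(4,255,255),50,(320,210,390,280),(180,290,280,384)),
 yel=((20,120,80),(32,255,255),47,(320,210,390,280),(180,290,280,384)),
 grn=((60,120,60),(85,255,255),50,(320,210,390,280),(180,290,280,384)),
 spool=((55,100,50),(85,255,255),40,(230,110,285,165),(290,180,350,235)))
for k,(lo,hi,z,bt,bs) in S.items():
    for n,b in(("top",bt),("side",bs)):
        try:print(k,n,*rect(n,blob(I[n],lo,hi,b),z))
        except Exception as e:print(k,n,e)
t=cv2.resize(I["top"][165:285,90:190,::-1],None,fx=4,fy=4,interpolation=cv2.INTER_CUBIC)
p=cv2.resize(I["side"][264:384,165:350,::-1],None,fx=4,fy=4,interpolation=cv2.INTER_CUBIC)[:,:400+0]
p=cv2.resize(I["side"][264:384,165:265,::-1],None,fx=4,fy=4,interpolation=cv2.INTER_CUBIC)
cv2.imwrite("pics/z1.png",np.hstack([t,p]))
E
```

```text
orange top [507.2 256.7] 83.5 100.3 21.1
orange side [509.5 276.5] 78.2 208.1 95.4
dockwhite top [506.7 250.5] 83.5 139.9 52.3
dockwhite side [501.3 215.2] 83.5 203.4 47.1
mat top [620.9 245.5] 83.3 146.7 106.1
mat side [620.1 245. ] 83.2 145.6 103.9
plate top [ 428.7 -178.7] 0.0 0.0 0.0
plate side [ 507.4 -259.5] 93.6 177.8 148.8
tray top [ 628.2 -242.6] 94.4 174.4 98.7
tray side [ 624.9 -248.4] 93.8 180.0 105.7
red top [ 516.5 -262.9] 90.6 17.0 16.7
red side [ 515.6 -264.4] 100.0 20.5 18.8
yel top [ 482.4 -244.4] 134.7 17.2 15.0
yel side [ 481.5 -245.2] 43.1 20.7 20.5
grn top [ 554.8 -227.1] 36.6 19.5 16.0
grn side [ 553.5 -227.5] 44.4 23.2 19.9
spool top [770.1 -19.8] 0.6 101.4 94.5
spool side [766.2 -31.1] 65.0 123.9 94.2
```

View pics/z1.png

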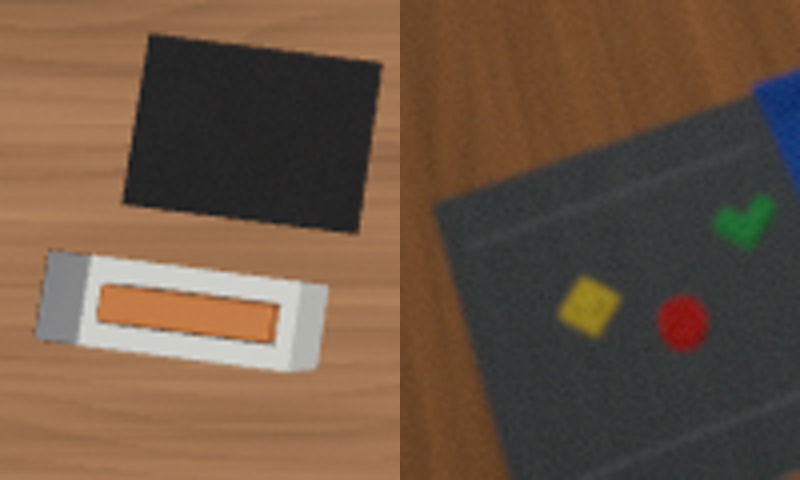

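The zoom shows plain flat lines on the plate, with no rails, and the scraper seated in the slot. The measured sizes match the stated ones: 100x21 mm for the scraper top, and a dock-to-mat vector of about 115 mm. Next I refine the plate pose and press the latch.

```bash
cat >> h.py <<'E'
def ori(yaw): # tool down, jaws along yaw (deg)
    c,s=np.cos(np.radians(yaw)),np.sin(np.radians(yaw));return np.array([[0,c,s],[0,s,-c],[-1,0,0.]])
DY=-6.5;DX=np.array([np.cos(np.radians(DY)),np.sin(np.radians(DY)),0]);SLOT=np.array([507.2,256.7,0])
MAT=(SLOT+115*DX+np.array([620.5,245.2,0]))/2
def st(m=""):
    s=manip.read_state();print(m,round(s["time"],2),np.round(s["tcp_pos"],1),"F",np.round(s["wrist_force"],1),"T",np.round(s["wrist_torque"],2),"w",round(s["width"],1))
E
python3 - <<'E'
from h import *
for n,b in(("top",(312,212,395,285)),("side",(165,280,300,384))):
    im=cv2.imread(f"pics/{n}0.png")[:,:,::-1]
    print(n,rect(n,blob(im,(0,0,20),(180,100,110),b),40))
p=SLOT+[0,0,0]
manip.grip(0)
manip.reach(p+[0,0,140],ori(DY)); st("above")
manip.movel(p+[0,0,102],v=120); st()
print(manip.movel(p+[0,0,91.3],v=25,stop_force=25)); st("pressed")
manip.wait(.1); manip.movel(p+[0,0,135],v=60); st("up")
manip.grip(60)
manip.reach(p+[0,0,200],ori(DY)) 
for n in("top","side"):cv2.imwrite(f"pics/{n}1.png",manip.read_camera(n)[:,:,::-1])
a=cv2.imread("pics/top1.png")[180:300,80:280];b=cv2.imread("pics/side1.png")[60:180,100:300]
cv2.imwrite("pics/z2.png",np.vstack([cv2.resize(x,(500,300)) for x in(a,b)]));st()
E
```

```text
top (array([ 507.6, -252.5]), 93.7, 161.5, 148.7)
side (array([ 513.1, -247.6]), 86.9, 186.2, 177.3)
above 4.67 [507.8 255.7 139.9] F [ 0.1 -0.3  0.1] T [-0.05 -0.04 -0.06] w 0.5
 5.14 [507.3 256.6 102. ] F [-0.   0.2 -0.6] T [-0.02 -0.07  0.04] w 0.2
False
pressed 5.72 [507.8 256.7  92.6] F [-1.4 -1.3  7. ] T [-0.39  0.16  0.02] w 0.4
up 6.69 [506.9 256.5 134.7] F [-0.  -0.6  0.4] T [-0.05 -0.05  0.02] w 0.2
 8.18 [506.7 256.  199.3] F [ 0.4  0.5 -0.6] T [-0.05 -0.07  0.  ] w 60.2
```

View pics/z2.png

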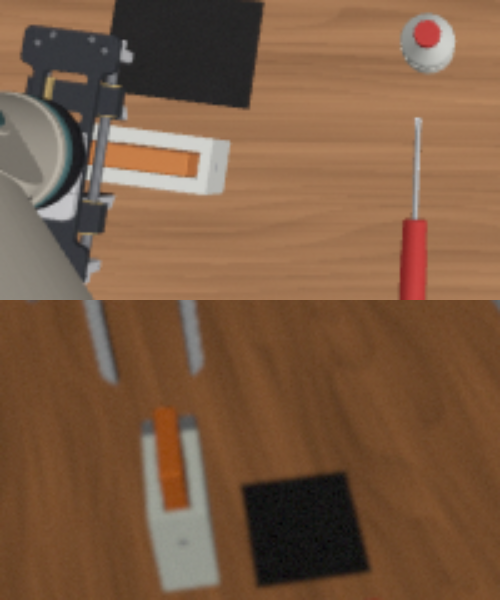

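Run:
```python
from h import *
Y=np.array([-DX[1],DX[0],0])
for n,b in(("side0",(150,95,190,150)),("side1",(150,90,190,160)),("top0",(100,225,180,260)),("top1",(80,220,190,260))):
    c=blob(cv2.imread(f"pics/{n}.png")[:,:,::-1],(5,150,80),(18,255,255),b)
    print(n,c.min(0),c.max(0))
for z in(88,100,128):
    for n in("side","top"):print(z,n,np.round(proj(n,[SLOT+a*Y+q*DX+[0,0,z] for a in(-50,50) for q in(-11,11)]),1).tolist())
```

```text
side0 [150.  95.] [189. 149.]
side1 [150.  90.] [189. 159.]
top0 [115. 237.] [158. 250.]
top1 [122. 237.] [158. 249.]
88 side [[166.0, 144.7], [176.0, 143.3], [163.5, 117.0], [172.9, 115.8]]
88 top [[158.2, 250.5], [159.6, 240.9], [115.4, 245.1], [116.9, 235.6]]
100 side [[165.2, 140.6], [175.2, 139.2], [162.7, 112.9], [172.1, 111.8]]
100 top [[157.1, 250.5], [158.5, 240.9], [113.8, 245.0], [115.3, 235.5]]
128 side [[163.2, 130.7], [173.4, 129.4], [160.8, 103.2], [170.4, 102.0]]
128 top [[154.4, 250.6], [155.9, 240.7], [109.9, 245.0], [111.5, 235.1]]
```

The side crop puts the scraper's top edges at rows 103 and 129, which matches z = 128, so the latch has sprung. Next I grasp and draw it out.

Run:
```python
from h import *
manip.movel(SLOT+[0,0,90.5],ori(DY),v=130); st("down")
manip.grip(0); st("gripped")
manip.movel(SLOT+[0,0,120],v=60); st()
manip.movel(SLOT+[0,0,205],v=120); st("out")
for n in("top","side"):cv2.imwrite(f"pics/{n}2.png",manip.read_camera(n)[:,:,::-1])
cv2.imwrite("pics/z3.png",cv2.resize(cv2.imread("pics/side2.png")[20:200,80:300],(733,600)))
```

```text
down 9.18 [507.6 257.1  91. ] F [0.6 0.1 0.4] T [-0.05 -0.12  0.03] w 60.0
gripped 9.85 [507.3 256.7  90.6] F [-0.  -0.4  1.2] T [-0.09 -0.03 -0.05] w 22.2
 10.49 [507.3 256.5 120.2] F [-0.4 -0.8 -1.6] T [-0.06 -0.06  0.  ] w 22.3
out 11.35 [506.7 256.3 204.3] F [ 0.1  0.4 -1.3] T [-0.   -0.09 -0.04] w 21.5
```

View pics/z3.png

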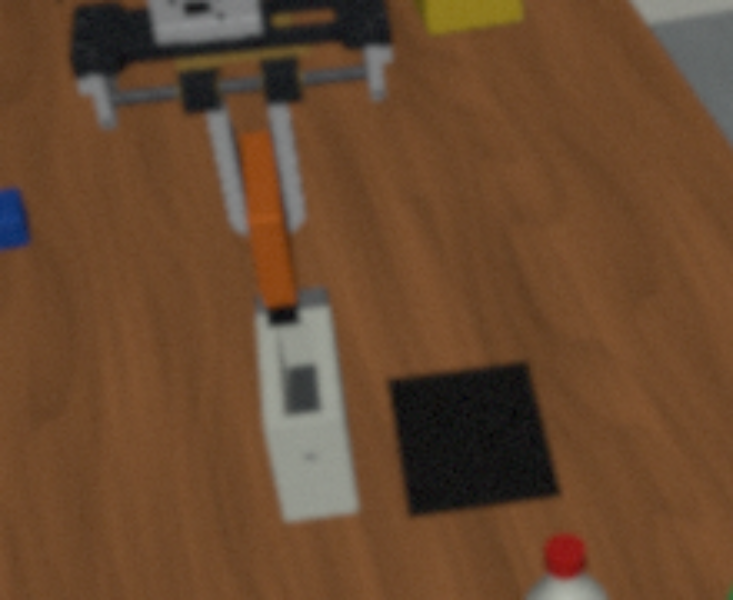

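The scraper hangs straight in the jaws and the slot is empty. Now I wipe.

```bash
cat >> h.py <<'E'
PY=3.7;PX=np.array([np.cos(np.radians(PY)),np.sin(np.radians(PY)),0]);PL=np.array([507.6,-252.5,0])
E
python3 - <<'E'
from h import *
O=ori(PY);P=lambda d,z:PL+d*PX+[0,0,z]
manip.movel(P(-60,205),O,v=220); st("over")
manip.movel(P(-60,100),v=150)
print(manip.movel(P(-60,83.4),v=40,stop_force=8)); manip.wait(.1); st("down")
manip.movel(P(60,83.4),v=70); st("wiped60")
manip.movel(P(87,83.4),v=50); st("end")
manip.wait(.3)
manip.movel(P(87,150),v=150)
manip.movel(P(-40,205),v=200); st("up")
for n in("top","side"):cv2.imwrite(f"pics/{n}3.png",manip.read_camera(n)[:,:,::-1])
a=cv2.imread("pics/top3.png")[150:300,270:420];b=cv2.imread("pics/side3.png")[234:384,165:365]
cv2.imwrite("pics/z4.png",np.hstack([cv2.resize(a,(340,340)),cv2.resize(b,(453,340))]))
E
```

```text
over 13.95 [ 447.9 -255.5  205.1] F [ 0.4  0.1 -2.1] T [-0.02 -0.12  0.04] w 22.0
False
down 15.47 [ 447.8 -256.3   83.4] F [ 0.1  0.5 -1.5] T [-0.01 -0.09  0.01] w 21.4
wiped60 17.33 [ 567.1 -248.8   83.4] F [-0.2  0.  -0.9] T [-0.03 -0.06 -0.02] w 21.7
end 18.02 [ 594.2 -246.8   83.2] F [ 0.4  0.8 -1.8] T [-0.01 -0.08 -0.02] w 22.4
up 19.76 [ 468.7 -254.9  204.6] F [ 1.  -1.  -1.6] T [-0.01 -0.07 -0.01] w 22.0
```

View pics/z4.png

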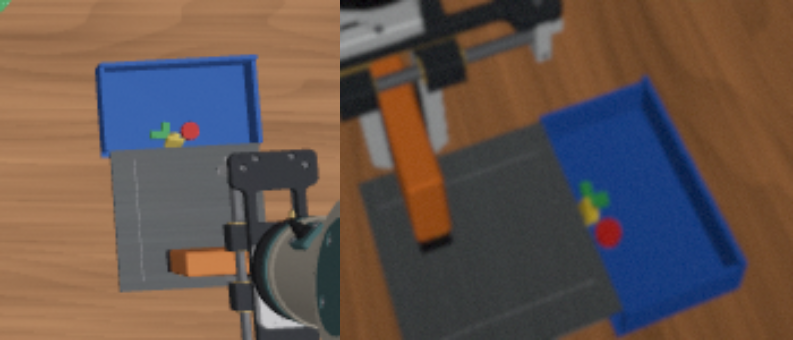

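All three scraps are in the tray. The yellow one lies tilted near the plate edge, so I triangulate it from both views.

Run:
```python
from h import *
T=PL+120*PX+[0,0,5]
C=dict(red=((0,150,80),(4,255,255)),yel=((20,120,80),(32,255,255)),grn=((60,120,60),(85,255,255)))
K={}
for n in("top","side"):
    c=manip.calibration(n);f=192/np.tan(np.radians(c["vfov"]/2));K[n]=np.array([[f,0,c["cx"]],[0,f,c["cy"]],[0,0,1]])@c["world_to_cam"][:3]
for k,(lo,hi) in C.items():
    q={n:blob(cv2.imread(f"pics/{n}3.png")[:,:,::-1],lo,hi,b) for n,b in(("top",(313,175,388,225)),("side",(255,285,345,384)))}
    m={n:q[n].mean(0) for n in q}
    X=cv2.triangulatePoints(K["top"],K["side"],m["top"].reshape(2,1).astype(float),m["side"].reshape(2,1).astype(float));X=(X[:3]/X[3]).ravel()-T
    print(k,len(q["top"]),len(q["side"]),"x",X@PX,"y",X@[-PX[1],PX[0],0],"z",X[2])
```

```text
red 18 22 x -26.85463846538489 y -12.81908960361445 z 7.065070568587943
yel 20 24 x -36.322944239493054 y 5.70466169391843 z 12.576834293331114
grn 25 32 x -25.078819510661642 y 19.103015031270385 z 8.529017247420832
```

All three scraps are well inside the tray limits. Now I place the scraper.

Run:
```python
from h import *
print(MAT)
O=ori(DY)
manip.movel(MAT+[0,0,205],O,v=220); st("over")
manip.movel(MAT+[0,0,55],v=130); manip.wait(.1)
print(manip.movel(MAT+[0,0,44.8],v=20,stop_force=5)); manip.wait(.2); st("down")
manip.grip(45); manip.wait(.2); st("open")
manip.movel(MAT+[0,0,200],v=120)
manip.reach(np.array([480,0,260.]),ori(0)); st("away")
for n in("top","side"):cv2.imwrite(f"pics/{n}4.png",manip.read_camera(n)[:,:,::-1])
a=cv2.imread("pics/top4.png")[160:280,80:200];b=cv2.imread("pics/side4.png")[70:190,130:280]
cv2.imwrite("pics/z5.png",np.hstack([cv2.resize(a,(350,350)),cv2.resize(b,(437,350))]))
c=blob(cv2.imread("pics/top4.png")[:,:,::-1],(5,150,80),(18,255,255),(115,170,190,225));r=rect("top",c,83);print(r)
d=np.r_[r[0],0]-MAT;print("mat frame",d@DX,d@[-DX[1],DX[0],0])
```

```text
[620.9803817  244.44081521   0.        ]
over 22.38 [621.1 243.3 205.1] F [-0.1 -1.5 -2. ] T [-0.1  -0.06  0.03] w 22.0
True
down 24.46 [620.9 244.3  45.6] F [-0.8 -0.4  5. ] T [ 0.04 -0.06  0.01] w 21.9
open 25.23 [620.1 243.7  44.8] F [ 0.2 -0.2  0.2] T [-0.04 -0.03 -0.03] w 45.1
away 27.77 [480.9   1.1 260.1] F [-0.4  0.6  0.3] T [-0.01 -0.08  0.05] w 45.2
(array([618.2, 239.4]), 83.0, 111.4, 26.2)
mat frame -2.19187252495808 -5.323160264778834
```

View pics/z5.png

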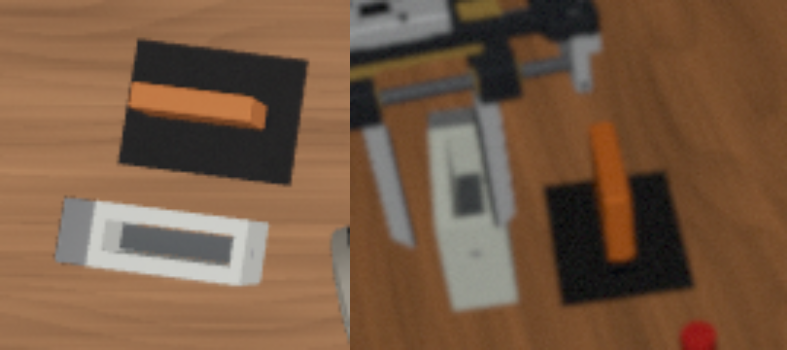

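View pics/side4.png

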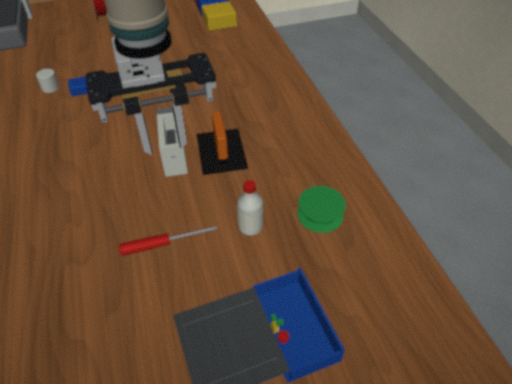

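The scraper stands upright near the middle of the mat. The scraps are in the tray, and the bottle, driver and spool sit at the same pixels as at the start. I'm handing the job in.

```bash
python3 -c "
from rig import manip
manip.finish_job()"
```

```text
the job is handed in; nothing more can be done
```

The job is handed in, at about 28 s of the 58 s allowed. I pressed the scraper with closed fingers until the latch tripped and drew it out. One pass of the blade about 1 mm above the plate wiped the scraps into the tray, and I then stood the scraper on the mat and let go.

- **Latch:** the last reading during the press was about 7.4 mm deep at 7 N. The side picture afterwards put the scraper's top at the 128 mm expected for a sprung-up carriage. I did not check the carriage again after drawing the scraper out, beyond seeing an empty slot.
- **Scraps:** triangulated from both views, they were at about (-27, -13), (-36, 6) and (-25, 19) mm in the tray frame, 7 to 13 mm above its floor. All are within limits. The yellow one lies tilted near the plate edge, about 8 mm inside the x limit of -44 mm.
- **Scraper:** it stands upright, about 2 mm along x and 5 mm along y from the mat's centre. The fitted rectangle was larger than the real top (111 x 26 mm against 100 x 22 mm) because the mask included the visible side face. Some of that offset is therefore measuring error.
- **Other objects:** the bottle, screwdriver and spool look unmoved in the last picture. I judged this by eye and did not measure them.
- **Failed measurements:** some side-view colour masks also picked up wood (the orange top and the plate). I used the top view for those poses, where the sizes matched the stated ones.

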